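# Return a spice jar to its place in the packed row

### The job

Put the loose spice jar back in the spice rack. It belongs right beside the grinder in the row (the one with a waisted, ball-topped head), on the side towards the rack's fixed upright end plate, so slide the grinder and the jars beyond it along the tray to make room, set the jar down in the gap upright and gently without dropping it, then push the sliding stop up until the six stand packed together again with no gap. Do not knock over any jar or the wooden pepper mill.

Things in the scene. Friction and masses are not known exactly. Their poses are not given: they have to be found in the camera images.
- spice_rack: Narrow folded-steel tray fixed to the bench, 60 mm deep (its x), 424 mm long (its y), holding one row of jars along y. Origin under it, on the bench; z up. Tray floor at z = 8 mm; the long lips reach z = 32 mm with 56 mm between them (x -28 to +28 mm). Its upright end plate is at +y; a low lip closes the -y end at y = -215 mm. Blank label cards run along the front (-x) lip.
- end_plate (a point): Inner face of the fixed upright end plate (83 mm high), on the centre line at the level of the tray floor: rack y = +205 mm. Same axes as the rack. At the start five containers stand packed against this plate, about 50.3 mm from centre to centre.
- row_stop (a joint): Sliding stop that closes the row, in m. It slides along the tray with 2 N of friction and stays where left. Its upright steel face (54 mm wide, top at z = 78 mm) is at rack y = -(0.090 + value): the row space from end plate to stop is 0.295 + value long. Range 0 to 0.060, larger = farther from the end plate. Six containers packed tight give about 0.005.
- row_stop_grip (a point): Top centre of the stop's black finger grip, an upright block 18 mm (rack x) by 32 mm (rack y), its top 75.5 mm above the bench, standing 27 mm behind the stop's face (towards rack -y). It can be pinched from above across rack x, or pushed from its -y side. Same axes as the rack.
- grinder_mid (a point): Spice grinder in the row (second to fifth from the end plate): the same square jar, 50 x 50 mm and flat-sided up to 72 mm, but with a steel grinding head: 43 mm foot, narrow waist (22 mm), ball top (37 mm) with a small nut; 115 mm tall, 0.24 kg. The point is its centre, 57.5 mm above its underside; axes as the rack's.
- loose_jar_mid (a point): The jar to put back, standing alone on the bench in front of the rack: square glass jar, 50 x 50 mm and flat-sided up to 72 mm, round steel screw cap 43 mm across above that (75 to 87 mm), 87 mm tall, 0.2 kg. The point is its centre, 43.5 mm above its underside; x and y are square to its flat sides.
- jar_a_mid (a point): A jar of the row: square glass jar, 50 x 50 mm and flat-sided up to 72 mm, round steel screw cap 43 mm across above that (75 to 87 mm), 87 mm tall, 0.2 kg. The point is its centre, 43.5 mm above its underside; axes as the rack's.
- jar_b_mid (a point): A jar of the row: square glass jar, 50 x 50 mm and flat-sided up to 72 mm, round steel screw cap 43 mm across above that (75 to 87 mm), 87 mm tall, 0.2 kg. The point is its centre, 43.5 mm above its underside; axes as the rack's.
- jar_c_mid (a point): A jar of the row: square glass jar, 50 x 50 mm and flat-sided up to 72 mm, round steel screw cap 43 mm across above that (75 to 87 mm), 87 mm tall, 0.2 kg. The point is its centre, 43.5 mm above its underside; axes as the rack's.
- jar_d_mid (a point): A jar of the row: square glass jar, 50 x 50 mm and flat-sided up to 72 mm, round steel screw cap 43 mm across above that (75 to 87 mm), 87 mm tall, 0.2 kg. The point is its centre, 43.5 mm above its underside; axes as the rack's.
- loose_jar: The loose jar; origin at the centre of its underside.
- grinder: The grinder; origin at the centre of its underside.
- pepper_mill: Bystander: wooden pepper mill, 58 mm across and 160 mm tall, standing to the right (-y) of the rack; origin at the centre of its underside.
There are look-alikes about, which are no part of the job. What is shaped like the part that bears jar_c_mid but yellow is not meant. Leave any blue or purple look-alike of the grinder alone.

How it is judged:
By the outcome, as a careful person would: the job done as asked, in the order asked, and still so for the second after the job is handed in, with the robot touching nothing.
It also fails if it takes over 72 s, if anything falls off the work surface, if the arm or the gripper's body presses on something with over 40 N, if the wrist force passes 120 N, or if a joint passes its speed limit or range.

### The arm

A 7-joint arm with a two-finger parallel gripper is mounted at the origin on a cart in front of the work surface, level with it; the furniture and walls round the work are solid. World frame = base frame: x ahead of the robot, y to its left, z up, the work surface at z = 0. Lengths are in m, angles in rad, forces in N, time in s.
With the tool pointing down it reaches from about 0.425 to 0.925 m from the base axis. Payload 6.8 kg.
Tool frame: the origin (TCP) lies midway between the tips of the shut fingers; the grasp point (between the pads) lies 19 mm behind it; z points along the fingers, y is the line along which they close (so a half turn about z gives the same grasp; the last joint's range is limited). The gripper opens to 85 mm and grips with 20 to 120 N. Pads are 22 mm wide; open, the fingers measure 114 mm over their backs; the gripper's body (76 mm by 85 mm) begins 54 mm behind the grasp point. The pads swing forward as they close: fully open they stand 13 mm farther back than shut.
Start: joints at [1.003, 0.477, 0.022, 1.555, -0.011, 1.109, -0.083], TCP at [0.3, -0.605, 0.231] pointing down, gripper open.
Joint ranges: [-2.96, 2.96], [-0.34, 2.1], [-1.41, 1.46], [0.24, 2.44], [-1.37, 4.51], [0.17, 1.92], [-2.96, 2.96]. Speed limits (rad/s): [2.39, 2.39, 3.14, 3.14, 3.14, 3.14, 3.14].

### API

Orientations are given as a unit quaternion [w, x, y, z].
In Python, from station import bot, imaging gives the robot as it stands.
- The arm moves only by the tool move_arm, never from a script. Its argument "commands" is a list that holds one entry, the list of rows, each a list of 7 numbers: the shift along the tool's x, y, z in m, then the turn, a rotation vector about the tool's x, y, z in degrees, then the finger opening in m, from 0 to 0.0854. In form: [[[x, y, z, rx, ry, rz, grip], ...]]. A call has 1 to 20 rows; each row shifts and turns the commanded pose from where the row before left it, along the tool's axes as they then stand; what a row does not reach is not made up. A row lasts 1/8 s, in which the tool goes at most 62.5 mm and 10.7 degrees, less where a joint would pass 70% of its speed; a pose out of reach is approached as far as the arm can. A call is refused whole if a number of a shift passes 0.0625 or a number of a turn 10.7, either way. A call with a gripper value outside its range is refused whole. The fingers move at their own pace and stop on an object; "squeeze" is the grip in N (left out, the last holds). Time passes only in rows, so rows that do not move let the fingers close. It gives the time, the measured TCP pose, the force, the opening and the grip force at its end, in the units of the state.
- bot.get_obs(): the state, without advancing time (a new reading comes with each control period).
- imaging.read_camera(name): name is "scene" or "top" or "wrist"; returns the picture (480x640x3 uint8, red, green, blue); there is no depth.
- imaging.calibration(name): a dict with "intrinsics" (3x3 intrinsics, pixels), "extrinsics" (4x4, takes a point from camera to world coordinates); the wrist camera has in their place "mount" (4x4, takes a point from camera to tool coordinates, whose origin is the TCP and whose axes are the flange's). Camera axes: x right, y down, z forward; pixel columns grow to the right and rows downward; lengths in m; the calibration is good to about 2 mm. A picture is of the moment at which its call begins: read the wrist's pose just before it. calibration takes no time and is no camera call.
- bot.hand_in(): hands the job in; it is judged then, once.
The state is a dict: "t": time; "q": joint angles; "joint_vel": joint speeds; "joint_torque": joint torques, N m; "eef_pos": TCP position; "tool_rot": TCP orientation; "contact_force": force on the tool from outside, world axes, zero at the start; "torque": the same for the moment, N m; "gripper_width": opening from 0.0 (shut) to 1.0 (fully open); "grasp_force": force on a finger pad.
Only numpy, scipy, OpenCV 4.12 (cv2) and the standard library are available. Lean on these libraries where they do the work, as an engineer would, in place of code of your own. Each camera call takes 0.05 s, during which the arm holds its last target. There are 200 camera calls.

## Working session

There is one attempt and no reset: what is moved stays moved. The work goes in short steps, Python scripts to look and compute and a tool call to move; the robot and the scene stay as the last step left them, time stands still between calls to the robot, and variables do not carry over. Pictures are saved under pics/ and viewed, at most 10 in all, crops included, and the job is handed in when it is done.

Besides the shell and the picture viewer there is one more tool, called after "Emit:" by a JSON object that holds its "method" and its "body". move_arm: Moves the arm, as the interface text tells. Its arguments: {"type":"object","properties":{"commands":{"type":"array","items":{"type":"array","items":{"type":"array","items":{"type":"number"}}}},"squeeze":{"type":"number"}},"required":["commands"]}

```bash
mkdir -p pics; python3 - <<'E'
from station import bot, imaging
import cv2,numpy as np
for n in("scene","top"):
    im=imaging.read_camera(n); cv2.imwrite(f"pics/{n}0.png",im[:,:,::-1])
    c=imaging.calibration(n); print(n,np.round(c["intrinsics"],1).tolist(),np.round(c["extrinsics"],4).tolist())
print(imaging.calibration("wrist"))
o=bot.get_obs(); print(o)
E
```

```text
scene [[456.5, 0.0, 322.6], [0.0, 456.5, 244.4], [0.0, 0.0, 1.0]] [[-0.9069, -0.2823, 0.3128, 0.2201], [-0.4213, 0.6179, -0.6638, 0.4781], [-0.0059, -0.7338, -0.6793, 0.6554], [0.0, 0.0, 0.0, 1.0]]
top [[461.0, 0.0, 319.1], [0.0, 461.0, 236.9], [0.0, 0.0, 1.0]] [[0.0251, -0.9974, 0.0676, 0.4201], [-0.9997, -0.0253, -0.0031, -0.0962], [0.0048, -0.0675, -0.9977, 1.2159], [0.0, 0.0, 0.0, 1.0]]
{'intrinsics': array([[348.14371427,   0.        , 318.25442471],
       [  0.        , 348.14371427, 243.20595164],
       [  0.        ,   0.        ,   1.        ]]), 'mount': array([[-1.73784791e-04, -9.58056378e-01, -2.86579739e-01,
         7.15961523e-02],
       [ 9.99999948e-01, -8.85170882e-05, -3.10490970e-04,
         7.86180145e-04],
       [ 2.72100650e-04, -2.86579778e-01,  9.58056343e-01,
        -1.41945820e-01],
       [ 0.00000000e+00,  0.00000000e+00,  0.00000000e+00,
         1.00000000e+00]])}
{'t': 0.1, 'q': array([ 1.00289844,  0.47773158,  0.02236566,  1.55633717, -0.01150746,
        1.10933271, -0.08310569]), 'joint_vel': array([-0.00019357,  0.00040989,  0.00042663, -0.00122673, -0.0015932 ,
        0.00017166, -0.00172464]), 'joint_torque': array([ 4.95450498e-03, -5.97768724e+01,  1.61385946e+00, -2.81957603e+01,
        1.28412721e-02,  5.05684497e-03, -1.80500138e-06]), 'eef_pos': array([ 0.29928292, -0.60442436,  0.23042042]), 'tool_rot': array([-8.01301713e-04,  9.73690142e-01,  2.27874532e-01, -2.52587493e-04]), 'contact_force': array([-0.22054028, -0.49577164, -0.3284223 ]), 'torque': array([-0.01974752, -0.04271282,  0.01719801]), 'grasp_force': 0.0, 'gripper_width': 0.997447733567115}
```

View pics/scene0.png

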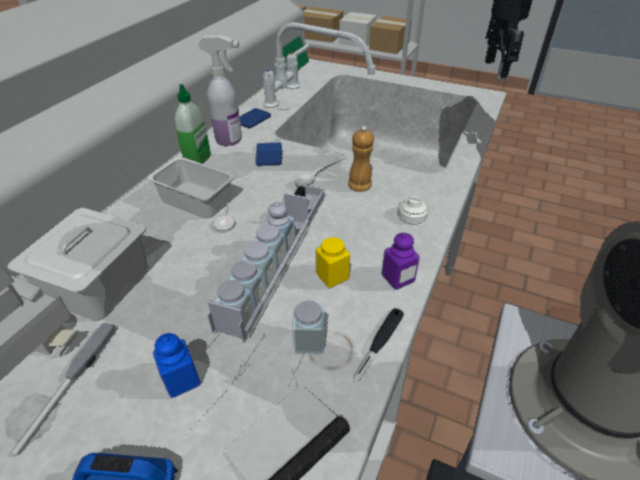

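View pics/top0.png

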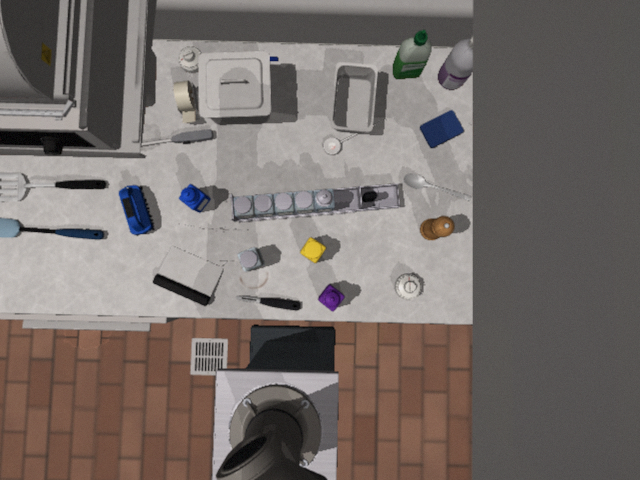

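```bash
python3 - <<'E'
import cv2,numpy as np
a=cv2.imread("pics/scene0.png")[170:360,195:355]; b=cv2.imread("pics/top0.png")[175:280,225:410]
a=cv2.resize(a,None,fx=3,fy=3,interpolation=3)[:570]; b=cv2.resize(b,None,fx=4,fy=4,interpolation=3)
cv2.imwrite("pics/c1.png",a); cv2.imwrite("pics/c2.png",b)
E
```

```text
(no output)
```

View pics/c1.png

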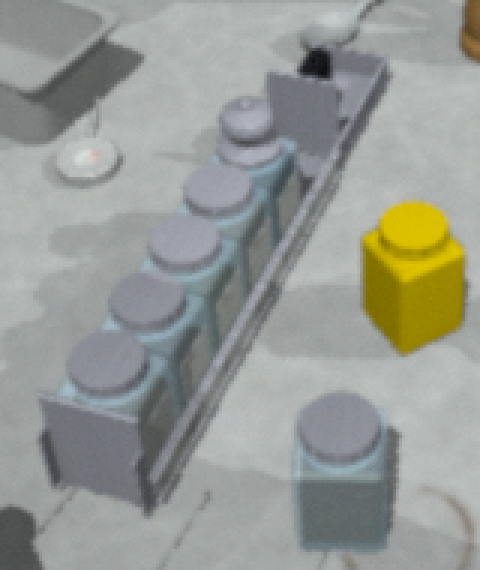

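View pics/c2.png

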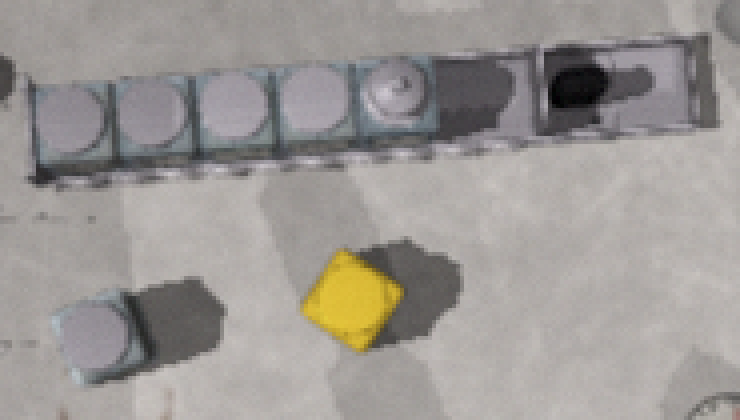

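The grinder is the fifth in the row: ball head at scene px (278,213), top px (323,198), next to the stop. The loose jar is the grey one at top px (249,259). The yellow (313,250), purple (331,297) and blue (194,198) ones are look-alikes and stay where they are.

```bash
cat > h.py <<'E'
from station import bot, imaging
import cv2,numpy as np
from scipy.spatial.transform import Rotation as R
def cam(n,o=None):
    c=imaging.calibration(n)
    if n!="wrist": return c["intrinsics"],c["extrinsics"]
    T=np.eye(4);q=o["tool_rot"];T[:3,:3]=R.from_quat([q[1],q[2],q[3],q[0]]).as_matrix();T[:3,3]=o["eef_pos"]
    return c["intrinsics"],T@c["mount"]
def ray(K,E,px,z):
    d=E[:3,:3]@np.linalg.solve(K,[px[0],px[1],1]); p=E[:3,3]; return p+d*(z-p[2])/d[2]
def proj(K,E,P):
    p=np.linalg.inv(E)@np.append(P,1); u=K@p[:3]; return u[:2]/u[2]
def snap(n,f):
    o=bot.get_obs(); im=imaging.read_camera(n); cv2.imwrite(f,im[:,:,::-1]); return o,im
def state():
    o=bot.get_obs(); q=o["tool_rot"]; M=R.from_quat([q[1],q[2],q[3],q[0]]).as_matrix()
    print("t",round(o["t"],2),"tcp",np.round(o["eef_pos"],4),"F",np.round(o["contact_force"],1),"w",round(o["gripper_width"],3),"yaw x-axis",round(np.degrees(np.arctan2(M[1,0],M[0,0])),2)); return o,M
E
python3 - <<'E'
from h import *
K,E=cam("top")
f=lambda u,v,z:np.round(ray(K,E,(u/4+225-.4,v/4+175-.4),z),4)
caps=[f(*p,.095) for p in((71,118),(150,110),(232,104),(313,98))]
print(caps,"grinder",f(393,92,.113)); d=caps[0]-caps[3]; print("sp",np.linalg.norm(d)/3,"yaw",np.degrees(np.arctan2(-d[0],d[1])))
print("grip",f(577,88,.0755),"loose",f(96,336,.087),"plate foot",f(33,180,.008))
K,E=cam("scene")
g=lambda u,v,z:np.round(ray(K,E,(u/3+195-.3,v/3+170-.3),z),4)
print("scene: caps",[g(*p,.095) for p in((107,362),(148,300),(184,243),(218,190))],"loose",g(340,427,.087))
o,M=state(); print(M)
E
```

```text
[array([0.5717, 0.0901, 0.095 ]), array([0.5779, 0.042 , 0.095 ]), array([ 0.5829, -0.0081,  0.095 ]), array([ 0.5878, -0.0576,  0.095 ])] grinder [ 0.59   -0.1063  0.113 ]
sp 0.04952496564584596 yaw 6.220949921159604
grip [ 0.6013 -0.2213  0.0755] loose [0.4391 0.0713 0.087 ] plate foot [0.5418 0.128  0.008 ]
scene: caps [array([0.5686, 0.0933, 0.095 ]), array([0.5734, 0.044 , 0.095 ]), array([ 0.5792, -0.0051,  0.095 ]), array([ 0.5847, -0.0549,  0.095 ])] loose [0.4366 0.075  0.087 ]
t 0.1 tcp [ 0.2993 -0.6044  0.2304] F [-0.2 -0.5 -0.3] w 0.997 yaw x-axis 26.34
[[ 8.96146268e-01  4.43757966e-01 -8.57076409e-04]
 [ 4.43758776e-01 -8.96145111e-01  1.44532264e-03]
 [-1.26691397e-04 -1.67555567e-03 -9.99998588e-01]]
```

Emit:
{"method": "move_arm", "body": {"commands": [[[0.0402,-0.0264,0,0,0,0,0.0854],[0.0402,-0.0264,0,0,0,0,0.0854],[0.0402,-0.0264,0,0,0,0,0.0854],[0.0402,-0.0264,0,0,0,0,0.0854],[0.0402,-0.0264,0,0,0,0,0.0854],[0.0402,-0.0264,0,0,0,0,0.0854],[0.0402,-0.0264,0,0,0,0,0.0854],[0.0402,-0.0264,0,0,0,0,0.0854],[0.0402,-0.0264,0,0,0,0,0.0854],[0.0402,-0.0264,0,0,0,0,0.0854],[0.0402,-0.0264,0,0,0,0,0.0854],[0.0402,-0.0264,0,0,0,0,0.0854],[0,0,0,0,0,-10,0.0854],[0,0,0,0,0,-10,0.0854],[0,0,0,0,0,-10,0.0854],[0,0,0,0,0,-10,0.0854],[0,0,0,0,0,-10,0.0854],[0,0,0,0,0,-10,0.0854],[0,0,0,0,0,-10,0.0854],[0,0,0,0,0,0,0.0854]]]}}

```text
t: 2.6
eef_pos: [0.591, -0.1071, 0.2309]
tool_rot: [-0.0, 0.668, 0.745, -0.0]
contact_force: [-0.2, 0.6, 1.1]
gripper_width: 0.999
grasp_force: 0.0
```

```bash
python3 - <<'E'
from h import *
state(); o,im=snap("wrist","pics/w1.png"); print(o["q"])
K,E=cam("wrist",o)
for P in([.5917,-.1063,.123],[.5863,-.0563,.095]): print(proj(K,E,P))
E
```

```text
t 2.6 tcp [ 0.591  -0.1071  0.2309] F [-0.2  0.6  1.1] w 0.999 yaw x-axis 96.24
[ 0.4089758   0.39096943 -0.43273501  1.71633725  0.18227113  1.07503926
  0.02672509]
[320.83358214 238.6611343 ]
[320.88046342 166.99513924]
```

View pics/w1.png

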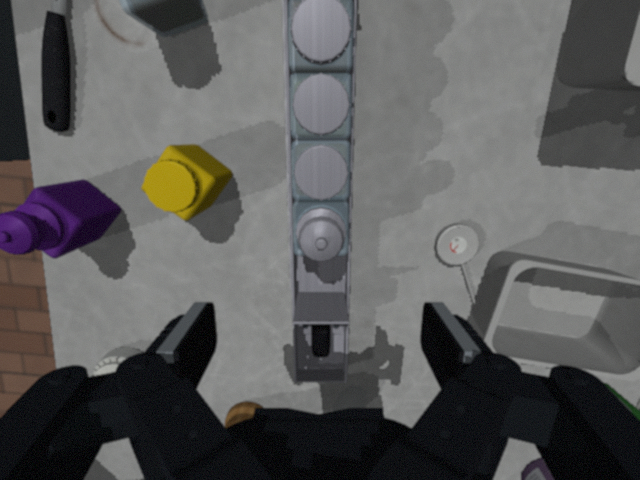

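The grinder's nut is at px (321,242) and the neighbouring cap at (321,172). The row runs vertically in the picture, so the yaw is right; the TCP needs about 2 mm more toward rack -y. I'll go down over the grinder and pinch it.

Emit:
{"method": "move_arm", "body": {"commands": [[[-0.002,0.0005,0.04,0,0,0,0.0854],[0,0,0.04,0,0,0,0.0854],[0,0,0.04,0,0,0,0.0854],[0,0,0.03,0,0,0,0.0854],[0,0,0.02,0,0,0,0.0854],[0,0,0.01,0,0,0,0.0854],[0,0,0,0,0,0,0.06],[0,0,0,0,0,0,0.045],[0,0,0,0,0,0,0.045],[0,0,0,0,0,0,0.045],[0,0,0,0,0,0,0.045]]], "squeeze": 20}}

```text
t: 4.03
eef_pos: [0.5931, -0.1089, 0.0525]
tool_rot: [0.001, 0.667, 0.745, 0.001]
contact_force: [0.9, 0.7, 5.4]
gripper_width: 0.58
grasp_force: 23.3
```

Emit:
{"method": "move_arm", "body": {"commands": [[[-0.008,0,0,0,0,0,0.045],[-0.008,0,0,0,0,0,0.045],[-0.008,0,0,0,0,0,0.045],[-0.008,0,0,0,0,0,0.045],[-0.008,0,0,0,0,0,0.045],[-0.008,0,0,0,0,0,0.045],[-0.008,0,0,0,0,0,0.045],[-0.008,0,0,0,0,0,0.045],[0,0,0,0,0,0,0.045],[0,0,0,0,0,0,0.045]]]}}

```text
t: 5.28
eef_pos: [0.6003, -0.1723, 0.0525]
tool_rot: [0.001, 0.667, 0.745, 0.001]
contact_force: [0.6, 0.2, 5.1]
gripper_width: 0.581
grasp_force: 23.2
```

```bash
python3 - <<'E'
from h import *
state(); o,im=snap("top","pics/t2.png"); cv2.imwrite("pics/t2c.png",cv2.resize(im[150:290,190:410,::-1],None,fx=3.5,fy=3.5,interpolation=3))
E
```

```text
t 5.28 tcp [ 0.6003 -0.1723  0.0525] F [0.6 0.2 5.1] w 0.581 yaw x-axis 96.34
```

Emit:
{"method": "move_arm", "body": {"commands": [[[0,0,0,0,0,0,0.06],[0,0,0,0,0,0,0.0854],[0,0,0,0,0,0,0.0854],[0,0,0,0,0,0,0.0854],[0,0,-0.03,0,0,0,0.0854],[0,0,-0.05,0,0,0,0.0854],[0,0,-0.05,0,0,0,0.0854],[0,0,-0.05,0,0,0,0.0854],[0.0436,-0.0223,0,0,0,0,0.0854],[0.0436,-0.0223,0,0,0,0,0.0854],[0.0436,-0.0223,0,0,0,0,0.0854],[0.0436,-0.0223,0,0,0,0,0.0854],[0.0436,-0.0223,0,0,0,0,0.0854],[0.0436,-0.0223,0,0,0,0,0.0854],[0,0,0,0,0,0,0.0854],[0,0,0,0,0,0,0.0854]]]}}

```text
t: 7.32
eef_pos: [0.4374, 0.0723, 0.2314]
tool_rot: [0.0, 0.667, 0.745, 0.0]
contact_force: [0.8, 0.5, 0.5]
gripper_width: 0.997
grasp_force: 0.0
```

```bash
python3 - <<'E'
from h import *
state(); o,im=snap("wrist","pics/w2.png"); print(o["q"])
K,E=cam("wrist",o)
print(proj(K,E,[.438,.073,.087]))
E
```

```text
t 7.33 tcp [0.4374 0.0723 0.2314] F [0.8 0.5 0.5] w 0.997 yaw x-axis 96.34
[ 0.25725598  0.13745701 -0.60318754  2.04933097  0.09443541  0.98055875
 -0.28346113]
[320.19688795 226.78153629]
```

View pics/w2.png

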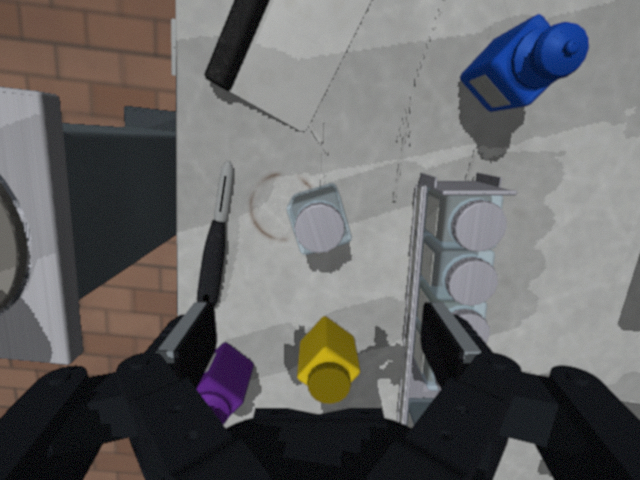

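```bash
python3 - <<'E'
import cv2
im=cv2.imread("pics/w2.png")[165:285,270:380]
cv2.imwrite("pics/w2c.png",cv2.resize(im,None,fx=5,fy=5,interpolation=2))
E
```

```text
(no output)
```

View pics/w2c.png

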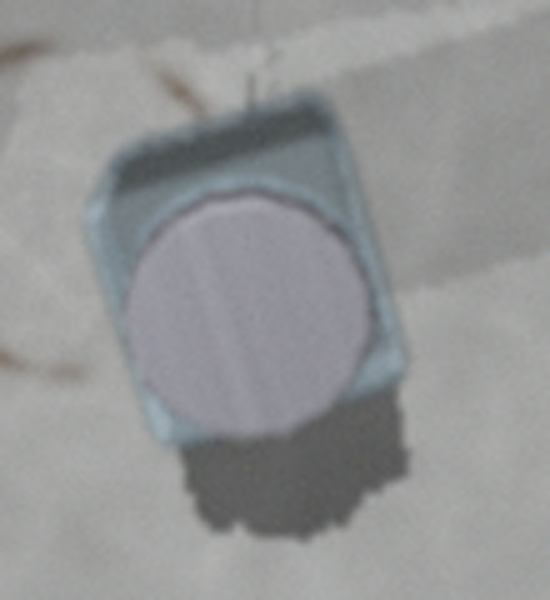

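Emit:
{"method": "move_arm", "body": {"commands": [[[0,0,0.02,0,0,-8.2,0.0854],[0,0,0.02,0,0,-8.2,0.0854],[0,0,0.04,0,0,0,0.0854],[0,0,0.04,0,0,0,0.0854],[0,0,0.04,0,0,0,0.0854],[0,0,0.02,0,0,0,0.0854],[0,0,0.01,0,0,0,0.0854],[0,0,0,0,0,0,0.0854],[0,0,0,0,0,0,0.06],[0,0,0,0,0,0,0.042],[0,0,0,0,0,0,0.042],[0,0,0,0,0,0,0.042],[0,0,0,0,0,0,0.042],[0,0,0,0,0,0,0.042]]], "squeeze": 30}}

```text
t: 9.12
eef_pos: [0.4381, 0.0728, 0.0422]
tool_rot: [0.001, 0.554, 0.833, 0.0]
contact_force: [0.1, -1.1, 7.5]
gripper_width: 0.583
grasp_force: 31.2
```

```bash
python3 - <<'E'
from h import *
state()
E
```

```text
t 9.12 tcp [0.4381 0.0728 0.0422] F [ 0.1 -1.1  7.5] w 0.583 yaw x-axis 112.73
```

Emit:
{"method": "move_arm", "body": {"commands": [[[0,0,-0.01,0,0,0,0.042],[0,0,-0.03,0,0,0,0.042],[0,0,-0.04,0,0,0,0.042],[0,0,-0.04,0,0,0,0.042],[0,0,-0.03,0,0,8.2,0.042],[0,0,0,0,0,8.2,0.042],[0,0,0,0,0,0,0.042]]]}}

```text
t: 10.0
eef_pos: [0.4368, 0.0726, 0.1918]
tool_rot: [0.0, 0.666, 0.746, -0.0]
contact_force: [0.4, -0.3, -3.1]
gripper_width: 0.576
grasp_force: 32.4
```

```bash
python3 - <<'E'
from h import *
state(); o,im=snap("top","pics/t3.png"); cv2.imwrite("pics/t3c.png",cv2.resize(im[160:290,210:410,::-1],None,fx=4,fy=4,interpolation=3))
g=cv2.imread("pics/w1.png",0)
K,E=imaging.calibration("wrist")["intrinsics"],None
o1=dict(eef_pos=np.array([.591,-.1071,.2309]),tool_rot=np.array([0,.668,.745,0])/np.hypot(.668,.745))
K,E=cam("wrist",o1)
for n,px,z in(("nut",(321,242),.122),("cap4",(321,172),.095),("cap3",(321,104),.095)): print(n,ray(K,E,px,z))
E
```

```text
t 10.0 tcp [0.4368 0.0726 0.1918] F [ 0.4 -0.3 -3.1] w 0.576 yaw x-axis 96.43
nut [ 0.59227456 -0.10922689  0.122     ]
cap4 [ 0.58696997 -0.06018268  0.095     ]
cap3 [ 0.58145956 -0.01072507  0.095     ]
```

View pics/t3c.png

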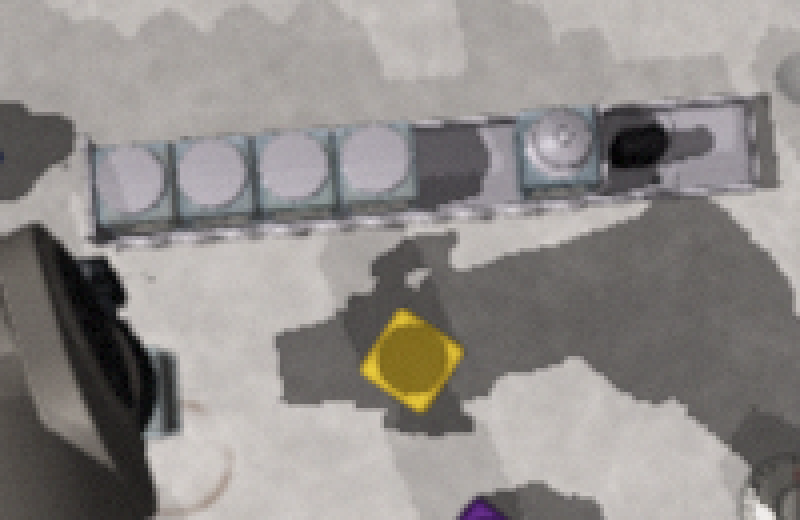

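Emit:
{"method": "move_arm", "body": {"commands": [[[-0.0342,0.0225,0,0,0,0,0.042],[-0.0342,0.0225,0,0,0,0,0.042],[-0.0342,0.0225,0,0,0,0,0.042],[-0.0342,0.0225,0,0,0,0,0.042],[-0.0342,0.0225,0,0,0,0,0.042],[-0.0342,0.0225,0,0,0,0,0.042],[0,0,0,0,0,0,0.042],[0,0,0.03,0,0,0,0.042],[0,0,0,0,0,0,0.042]]]}}

```text
t: 11.18
eef_pos: [0.5913, -0.1154, 0.1587]
tool_rot: [-0.003, 0.666, 0.746, -0.002]
contact_force: [0.7, -0.7, -1.7]
gripper_width: 0.58
grasp_force: 32.3
```

```bash
python3 - <<'E'
from h import *
state(); o,im=snap("wrist","pics/w3.png"); snap("scene","pics/s3.png")
a=im[60:480,150:490,::-1]
s=cv2.imread("pics/s3.png")[150:350,190:370]
cv2.imwrite("pics/w3c.png",np.hstack([a,cv2.resize(s,(378,420),interpolation=3)]))
E
```

```text
t 11.18 tcp [ 0.5913 -0.1154  0.1587] F [ 0.7 -0.7 -1.7] w 0.58 yaw x-axis 96.5
```

View pics/w3c.png

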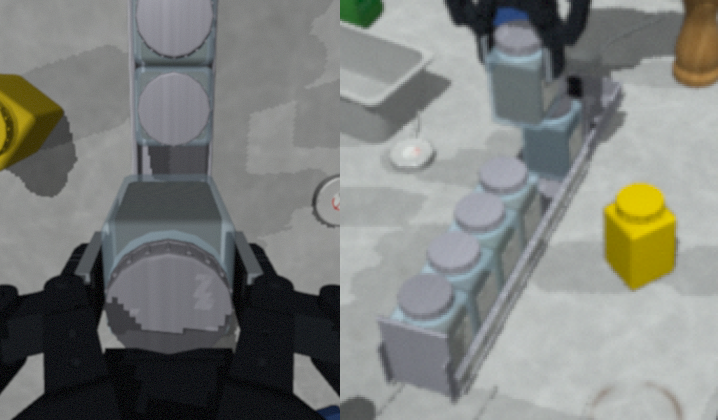

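The jar hangs over the gap. Its cap centre is at crop col 170 and the row axis at col 173, so I'll correct 2 mm toward +x and go down.

Emit:
{"method": "move_arm", "body": {"commands": [[[0,0.0022,0,0,0,0,0.042],[0,0,0.02,0,0,0,0.042],[0,0,0.02,0,0,0,0.042],[0,0,0.015,0,0,0,0.042],[0,0,0.015,0,0,0,0.042],[0,0,0.01,0,0,0,0.042],[0,0,0.006,0,0,0,0.042],[0,0,0,0,0,0,0.042]]]}}

```text
t: 12.28
eef_pos: [0.5961, -0.116, 0.075]
tool_rot: [-0.0, 0.667, 0.745, -0.0]
contact_force: [-1.1, -0.4, -1.4]
gripper_width: 0.58
grasp_force: 32.5
```

Emit:
{"method": "move_arm", "body": {"commands": [[[0,-0.0022,0,0,0,0,0.042],[0,0,0,0,0,0,0.042],[0,0,0.006,0,0,0,0.042],[0,0,0,0,0,0,0.042]]]}}

```text
t: 12.78
eef_pos: [0.5936, -0.1163, 0.0688]
tool_rot: [-0.0, 0.667, 0.745, -0.0]
contact_force: [0.3, -0.2, -1.2]
gripper_width: 0.575
grasp_force: 32.5
```

Emit:
{"method": "move_arm", "body": {"commands": [[[0,0,0.006,0,0,0,0.042],[0,0,0.005,0,0,0,0.042],[0,0,0.004,0,0,0,0.042],[0,0,0.002,0,0,0,0.042],[0,0,0,0,0,0,0.042],[0,0,0,0,0,0,0.042]]]}}

```text
t: 13.52
eef_pos: [0.5942, -0.1163, 0.0525]
tool_rot: [0.0, 0.667, 0.745, 0.0]
contact_force: [0.0, 0.7, -2.0]
gripper_width: 0.581
grasp_force: 32.5
```

Emit:
{"method": "move_arm", "body": {"commands": [[[0,0,0.001,0,0,0,0.042],[0,0,0.001,0,0,0,0.042],[0,0,0,0,0,0,0.042],[0,0,0,0,0,0,0.042]]]}}

```text
t: 14.02
eef_pos: [0.594, -0.1163, 0.0503]
tool_rot: [-0.0, 0.667, 0.745, -0.0]
contact_force: [-0.0, -0.1, -2.3]
gripper_width: 0.577
grasp_force: 32.5
```

Emit:
{"method": "move_arm", "body": {"commands": [[[0,0,0.0008,0,0,0,0.042],[0,0,0.0008,0,0,0,0.042],[0,0,0,0,0,0,0.042],[0,0,0,0,0,0,0.042]]]}}

```text
t: 14.52
eef_pos: [0.594, -0.1163, 0.0502]
tool_rot: [0.0, 0.667, 0.745, -0.0]
contact_force: [-5.0, 0.3, 12.1]
gripper_width: 0.58
grasp_force: 34.1
```

Emit:
{"method": "move_arm", "body": {"commands": [[[0,0,-0.0012,0,0,0,0.052],[0,0,0,0,0,0,0.06],[0,0,0,0,0,0,0.0854],[0,0,0,0,0,0,0.0854],[0,0,0,0,0,0,0.0854],[0,0,-0.02,0,0,0,0.0854],[0,0,-0.04,0,0,0,0.0854],[0,0,-0.05,0,0,0,0.0854],[0,0,-0.05,0,0,0,0.0854],[-0.037,0,0,0,0,0,0.0854],[-0.037,0,0,0,0,0,0.0854],[-0.037,0,0,0,0,0,0.0854],[0,0,0,0,0,0,0.0854],[0,0,0,0,0,0,0.0854]]]}}

```text
t: 16.27
eef_pos: [0.6065, -0.2257, 0.2109]
tool_rot: [0.0, 0.667, 0.745, 0.001]
contact_force: [-0.4, 0.0, -0.1]
gripper_width: 0.999
grasp_force: 0.0
```

```bash
python3 - <<'E'
from h import *
state(); o,im=snap("wrist","pics/w4.png")
K,E=cam("wrist",o); print("expect grip",proj(K,E,[.602,-.225,.0755]))
Kt,Et=cam("top"); print("top grip t3",ray(Kt,Et,(210+637/4,160+145/4),.0755))
cv2.imwrite("pics/w4c.png",im[:,120:520,::-1])
E
```

```text
t 16.27 tcp [ 0.6065 -0.2257  0.2109] F [-0.4  0.  -0.1] w 0.999 yaw x-axis 96.38
expect grip [314.03078385 228.98891345]
top grip t3 [ 0.60219634 -0.2223117   0.0755    ]
```

View pics/w4c.png

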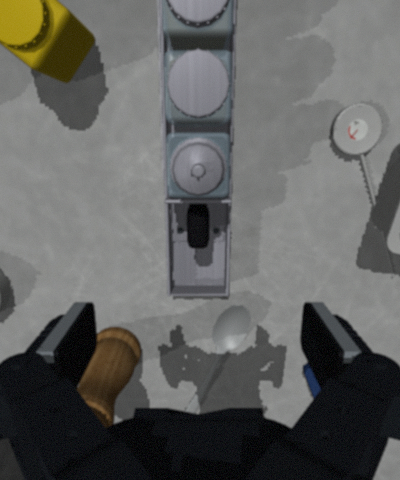

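```bash
python3 - <<'E'
from h import *
im=cv2.imread("pics/w4.png",0)[195:260,295:345]; m=(im<30).astype("uint8")
n,l,s,c=cv2.connectedComponentsWithStats(m); i=1+s[1:,4].argmax(); print(s[i]+[295,195,0,0,0],c[i]+[295,195])
o,M=state(); K,E=cam("wrist",o); x,y,w,h=s[i,:4]
P=ray(K,E,(295+x+w/2,195+y+h/2),.0755); print(P, M.T@(P-o["eef_pos"]), ray(K,E,(295+x+w/2,195+y),.0755))
E
```

```text
[307 204  22  44 888] [317.74662162 225.02027027]
t 16.32 tcp [ 0.6066 -0.225   0.2108] F [ 1.2  0.8 -0.4] w 0.997 yaw x-axis 96.44
[ 0.60500223 -0.22142198  0.0755    ] [ 0.0036494  -0.00127686  0.13526488] [ 0.6029686  -0.20335438  0.0755    ]
```

Emit:
{"method": "move_arm", "body": {"commands": [[[0.0036,-0.0012,0.03,0,0,0,0.05],[0,0,0.04,0,0,0,0.05],[0,0,0.04,0,0,0,0.05],[0,0,0.03,0,0,0,0.05],[0,0,0.016,0,0,0,0.05],[0,0,0.01,0,0,0,0.05],[0,0,0,0,0,0,0.03],[0,0,0,0,0,0,0.01],[0,0,0,0,0,0,0.01],[0,0,0,0,0,0,0.01],[0,0,0,0,0,0,0.01]]], "squeeze": 30}}

```text
t: 17.7
eef_pos: [0.6059, -0.2232, 0.0451]
tool_rot: [0.001, 0.667, 0.745, 0.001]
contact_force: [1.2, 0.1, 6.7]
gripper_width: 0.203
grasp_force: 35.5
```

Emit:
{"method": "move_arm", "body": {"commands": [[[0.002,0,0,0,0,0,0.01],[0.002,0,0,0,0,0,0.01],[0.002,0,0,0,0,0,0.01],[0.002,0,0,0,0,0,0.01],[0.002,0,0,0,0,0,0.01],[0.001,0,0,0,0,0,0.01],[0,0,0,0,0,0,0.01]]]}}

```text
t: 18.58
eef_pos: [0.6048, -0.2138, 0.0451]
tool_rot: [0.002, 0.667, 0.745, 0.0]
contact_force: [2.1, -2.8, 5.4]
gripper_width: 0.204
grasp_force: 35.5
```

Emit:
{"method": "move_arm", "body": {"commands": [[[0.001,0,0,0,0,0,0.01],[0.001,0,0,0,0,0,0.01],[0.001,0,0,0,0,0,0.01],[0.001,0,0,0,0,0,0.01],[0,0,0,0,0,0,0.01]]]}}

```text
t: 19.2
eef_pos: [0.6044, -0.2099, 0.0451]
tool_rot: [0.002, 0.667, 0.745, 0.0]
contact_force: [3.0, -3.3, 5.8]
gripper_width: 0.206
grasp_force: 35.5
```

Emit:
{"method": "move_arm", "body": {"commands": [[[0.001,0,0,0,0,0,0.01],[0.001,0,0,0,0,0,0.01],[0.001,0,0,0,0,0,0.01],[0,0,0,0,0,0,0.01]]]}}

```text
t: 19.7
eef_pos: [0.6041, -0.2075, 0.0451]
tool_rot: [0.002, 0.667, 0.745, 0.0]
contact_force: [3.7, -5.1, 5.4]
gripper_width: 0.203
grasp_force: 35.4
```

Emit:
{"method": "move_arm", "body": {"commands": [[[0.001,0,0,0,0,0,0.01],[0.001,0,0,0,0,0,0.01],[0,0,0,0,0,0,0.01]]]}}

```text
t: 20.08
eef_pos: [0.6041, -0.2067, 0.0451]
tool_rot: [0.003, 0.668, 0.745, -0.0]
contact_force: [5.0, -7.6, 3.6]
gripper_width: 0.207
grasp_force: 35.3
```

Emit:
{"method": "move_arm", "body": {"commands": [[[0.001,0,0,0,0,0,0.01],[0.001,0,0,0,0,0,0.01],[0.001,0,0,0,0,0,0.01],[0,0,0,0,0,0,0.01]]]}}

```text
t: 20.58
eef_pos: [0.604, -0.2067, 0.0451]
tool_rot: [0.004, 0.668, 0.744, -0.001]
contact_force: [7.1, -13.3, 1.1]
gripper_width: 0.207
grasp_force: 34.9
```

Emit:
{"method": "move_arm", "body": {"commands": [[[-0.0015,0,0,0,0,0,0.01],[-0.0015,0,0,0,0,0,0.01],[0,0,0,0,0,0,0.03],[0,0,0,0,0,0,0.05],[0,0,0,0,0,0,0.05],[0,0,-0.02,0,0,0,0.05],[0,0,-0.04,0,0,0,0.05],[0,0,-0.05,0,0,0,0.05],[0,0,-0.05,0,0,0,0.05],[0,0,-0.05,0,0,0,0.05],[0.04,0,0,0,0,0,0.05],[0.04,0,0,0,0,0,0.05],[0.03,0,0,0,0,0,0.05],[0,0,0,0,0,0,0.05],[0,0,0,0,0,0,0.05]]]}}

```text
t: 22.45
eef_pos: [0.5904, -0.0948, 0.2548]
tool_rot: [0.001, 0.667, 0.745, -0.0]
contact_force: [-0.1, -0.6, 0.5]
gripper_width: 0.586
grasp_force: 0.0
```

```bash
python3 - <<'E'
from h import *
o,M=state(); o,im=snap("wrist","pics/w5.png"); K,E=cam("wrist",o)
g=cv2.medianBlur(cv2.cvtColor(im,cv2.COLOR_RGB2GRAY),3)
c=cv2.HoughCircles(g,cv2.HOUGH_GRADIENT,1,35,param1=80,param2=14,minRadius=16,maxRadius=34)[0]
ps=[]
for u,v,r in sorted(c.tolist(),key=lambda t:t[1]):
    p=ray(K,E,(u,v),.095); 
    if abs(u-320)<25: print(round(u),round(v),round(r),np.round(p,4))
m=(g[:,295:345]<30).astype("uint8")
n,l,s,cc=cv2.connectedComponentsWithStats(m); print([ (x.tolist()) for x in s[1:] if x[4]>200])
# gap check: predicted stop face / jar edge profile on row axis
for k in range(6):
    P=np.array([.5923,-.1092,.095])+np.array([-.1089,.994,0])*.0503*(4-k-3+0); print(k,np.round(P,4),np.round(proj(K,E,P)))
E
```

```text
t 22.45 tcp [ 0.5904 -0.0948  0.2548] F [-0.1 -0.6  0.5] w 0.586 yaw x-axis 96.32
326 54 32 [0.5801 0.0403 0.095 ]
318 120 27 [ 0.5793 -0.0092  0.095 ]
320 182 23 [ 0.5864 -0.0582  0.095 ]
320 240 23 [ 0.5922 -0.1097  0.095 ]
320 296 20 [ 0.5983 -0.1645  0.095 ]
342 334 18 [ 0.6252 -0.2025  0.095 ]
[[16, 315, 17, 24, 350], [0, 410, 50, 70, 3353]]
0 [ 0.5868 -0.0592  0.095 ] [320. 183.]
1 [ 0.5923 -0.1092  0.095 ] [320. 239.]
2 [ 0.5978 -0.1592  0.095 ] [320. 290.]
3 [ 0.6033 -0.2092  0.095 ] [319. 337.]
4 [ 0.6087 -0.2592  0.095 ] [319. 381.]
5 [ 0.6142 -0.3092  0.095 ] [319. 420.]
```

```bash
python3 - <<'E'
from h import *
o,im=snap("wrist","pics/w6.png"); K,E=cam("wrist",o)
far=ray(K,E,(319.5,339),.0755); print("grip far edge",far)
K4,E4=cam("wrist",dict(eef_pos=np.array([.6066,-.225,.2108]),tool_rot=o["tool_rot"]))
f4=ray(K4,E4,(318,248),.0755); print("before",f4,"moved",np.linalg.norm(far-f4))
# stop's top edge, inner face z=.078: profile of grey down the row at side columns
g=cv2.cvtColor(im,cv2.COLOR_RGB2GRAY); print("v295..330 left",g[290:335,303].tolist()); print("right",g[290:335,337].tolist())
nb=np.array([.5922,-.1097,0])-np.array([-.1089,.994,0])*.0754
print("packed stop face top expected v",proj(K,E,[nb[0],nb[1],.078]))
s,_=None,None; snap("top","pics/t6.png"); snap("scene","pics/s6.png")
E
```

```text
grip far edge [ 0.60464745 -0.22360714  0.0755    ]
before [ 0.60705774 -0.24041134  0.0755    ] moved 0.016976184925706607
v295..330 left [117, 126, 129, 132, 138, 135, 134, 136, 132, 132, 127, 125, 122, 115, 108, 112, 111, 102, 83, 69, 56, 49, 46, 61, 87, 106, 115, 116, 117, 114, 113, 120, 120, 122, 123, 122, 122, 118, 122, 119, 119, 119, 122, 123, 121]
right [87, 94, 95, 102, 101, 105, 105, 105, 103, 102, 100, 94, 92, 85, 77, 71, 68, 64, 66, 66, 57, 53, 58, 66, 67, 72, 87, 105, 120, 120, 131, 132, 134, 134, 132, 135, 134, 133, 132, 133, 132, 134, 132, 134, 133]
packed stop face top expected v [319.57157098 306.20299981]
```

```bash
python3 -c "
from station import bot
print(bot.hand_in())"
```

```text
the job is handed in; nothing more can be done
None
```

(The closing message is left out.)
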